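# Set out the dye pots in their drip dishes, light to dark

### The job

Set out the dyes for the printing class: stand each of the four coloured dye pots upright, flat on the floor of the drip dish of its own colour, and let go of it. Work from light to dark so the light dyes stay clean: first yellow, then red, then green, and blue last. Don't drop or tip the pots, and leave the grey-lidded thickener pot and the wooden printing block where they are.

Things in the scene. Friction and masses are not known exactly. Their poses are not given: they have to be found in the camera images.
- pot_yellow_center (a point): Centre (half-way up, 32 mm above its foot) of the yellow dye pot: a plain upright closed cylinder with a screw lid, 48 mm across and 64 mm tall, pot and lid both yellow, about 80 to 155 g, loose. It stands upright on the table at the start; z points up.
- pot_red_center (a point): Centre (half-way up, 32 mm above its foot) of the red dye pot: a plain upright closed cylinder with a screw lid, 48 mm across and 64 mm tall, pot and lid both red, about 80 to 155 g, loose. It stands upright on the table at the start; z points up.
- pot_green_center (a point): Centre (half-way up, 32 mm above its foot) of the green dye pot: a plain upright closed cylinder with a screw lid, 48 mm across and 64 mm tall, pot and lid both green, about 80 to 155 g, loose. It stands upright on the table at the start; z points up.
- pot_blue_center (a point): Centre (half-way up, 32 mm above its foot) of the blue dye pot: a plain upright closed cylinder with a screw lid, 48 mm across and 64 mm tall, pot and lid both blue, about 80 to 155 g, loose. It stands upright on the table at the start; z points up.
- dish_yellow: The yellow drip dish: a shallow round open dish that is fixed to the table. Its origin is the centre of its underside on the table. 94 mm across at the rim, 12 mm high; the floor inside is 4 mm above the table, flat and about 76 mm across, so a 48 mm pot has up to 14 mm play to each side.
- dish_red: The red drip dish: a shallow round open dish that is fixed to the table. Its origin is the centre of its underside on the table. 94 mm across at the rim, 12 mm high; the floor inside is 4 mm above the table, flat and about 76 mm across, so a 48 mm pot has up to 14 mm play to each side.
- dish_green: The green drip dish: a shallow round open dish that is fixed to the table. Its origin is the centre of its underside on the table. 94 mm across at the rim, 12 mm high; the floor inside is 4 mm above the table, flat and about 76 mm across, so a 48 mm pot has up to 14 mm play to each side.
- dish_blue: The blue drip dish: a shallow round open dish that is fixed to the table. Its origin is the centre of its underside on the table. 94 mm across at the rim, 12 mm high; the floor inside is 4 mm above the table, flat and about 76 mm across, so a 48 mm pot has up to 14 mm play to each side.
- pot_grey_center (a point): Centre (32 mm above its foot) of the pot of thickener, which is not a dye: same size and shape as the dye pots (48 mm across, 64 mm tall), but white with a grey lid. Loose, light, stands upright among the others; stays where it is.
- stamp_center (a point): Wooden printing block, 62 x 46 mm and 25 mm high, with a small dark wooden knob (24 mm across) on top up to 51 mm; this point is on its middle axis 25 mm above the table. Loose, any yaw; stays where it is.
Not all that is in view belongs to the job. Of the things shaped like the part that bears pot_red_center, the red one is meant.

How it is judged:
By the outcome, as a careful person would: the job done as asked, in the order asked, and still so for the second after the job is handed in, with the robot touching nothing.
It also fails if it takes over 104 s, if anything falls off the work surface, if the arm or the gripper's body presses on something with over 40 N, if the wrist force passes 120 N, or if a joint passes its speed limit or range.

### The arm

A 7-joint arm with a two-finger parallel gripper is mounted at the origin on the work surface. World frame = base frame: x ahead of the robot, y to its left, z up, the work surface at z = 0. Lengths are in m, angles in degrees, forces in N, time in s.
With the tool pointing down it reaches from about 0.425 to 0.875 m from the base axis. Payload 4.7 kg.
Tool frame: the origin (TCP) lies between the finger pads; the fingertips stand 19 mm ahead of it and the grasp point (between the pads) is the TCP; x points along the fingers, z is the direction in which the jaws open and shut, and the axes are right-handed (so a half turn about x gives the same grasp; the last joint's range is limited). The gripper opens to 87 mm and grips with 3 to 60 N. Pads are 19 mm wide; open, the fingers measure 117 mm over their backs; the gripper's body (75 mm by 190 mm) begins 51 mm behind the grasp point.
Start: joints at [-62.79, 18.392, -4.016, 83.108, 1.295, 78.541, -3.26], TCP at [0.289, 0.582, 0.242] pointing down, gripper open.
Joint ranges: [-163.93, 163.93], [-17.29, 119.83], [-79.2, 71.16], [3.27, 140.29], [-89.18, 269.18], [5.43, 117.66], [-154.24, 154.24]. Speed limits (degrees/s): [147.25, 147.25, 180, 180, 180, 180, 180].

### API

Orientations are given as [roll, pitch, yaw] about the fixed x, y, z axes, in that order (R = Rz(yaw) Ry(pitch) Rx(roll)).
In Python, from cell import monitor, read_camera, camera_model, env, regions_of gives the robot as it stands. The module is installed in compiled form; this text tells all that it offers.
- The arm moves only by the tool step_arm, never from a script. Its argument "deltas" is a list of rows, each a list of 5 numbers: the gripper's target within -1 to 1 (fully open at 1, half-way at 0, shut at -1), then the shift along the tool's x, y, z in m, then the turn about the tool's x in degrees. A call has 1 to 12 rows; each row is the pose to reach, as a shift and turn from the pose commanded when the call began, along the tool's axes at that moment; what a row does not reach only later rows make up. A row lasts 1/8 s, in which the tool goes at most 62.5 mm and 10.7 degrees, less where a joint would pass 70% of its speed; a pose out of reach is approached as far as the arm can. A call with a gripper value outside its range is refused whole. The fingers move at their own pace and stop on an object; "newtons" is the grip in N (left out, the last holds). Time passes only in rows, so rows that repeat a pose let the fingers close. It gives the time, the measured TCP pose, the force and the opening at its end, in the units of the state.
- monitor.get_obs(): the state, without advancing time (a new reading comes with each control period).
- read_camera(name): name is "scene" or "top" or "wrist"; returns (picture, depth): 384x512x3 uint8, red, green, blue; 384x512 float32, m along the optical axis (not along the pixel's ray), 0 where there is no reading.
- camera_model(name): a dict with "fx", "fy", "cx", "cy" (pixels), "xyz" and "attitude" of the camera in the world. Camera axes: x right, y down, z forward; pixel columns grow to the right and rows downward; lengths in m; the calibration is good to about 2 mm. The wrist camera is an equidistant fisheye: a pixel r from the principal point sees the ray r / f radians off the axis. A picture is of the moment at which its call begins: read the wrist's pose just before it. camera_model takes no time and is no camera call; for the wrist camera it gives the pose at the moment of the call.
- env.sign_off(): hands the job in, once; it reports no verdict.
Trained networks look in the newest picture that a camera, given by its name, has taken for a name from the list of things; names that differ only in an ending like _2 or _b are one class to them, and where a whole thing is asked for, a point or a joint stands for the part that bears it (a point fixed in the world has none). Each returns a list of dicts, best first, with "p" (0 to 1); they miss things now and then, are a little off and sometimes report something else, mostly with a low value. They report only what shows in the picture. A call takes as long as a camera call. They do not tell look-alikes from the thing itself.
- regions_of(camera, thing): "pixels" (384x512 bool, what is visible of it) and "pixel" ([column, row] in pixels, amid what is visible of it).
The state is a dict: "time_s": time; "qpos": joint angles; "joint_velocities": joint speeds; "effort": joint torques, N m; "tool_pos": TCP position; "tool_rot": TCP orientation; "force": force on the tool from outside, world axes, zero at the start; "wrist_torque": the same for the moment, N m; "grip_width": finger opening in m.
Only numpy, scipy, OpenCV 4.12 (cv2) and the standard library are available. Lean on these libraries where they do the work, as an engineer would, in place of code of your own. Each camera call takes 0.05 s, during which the arm holds its last target. There are 200 camera calls.

## Working session

There is one attempt and no reset: what is moved stays moved. The work goes in short steps, Python scripts to look and compute and a tool call to move; the robot and the scene stay as the last step left them, time stands still between calls to the robot, and variables do not carry over. Pictures are saved under pics/ and viewed, about 12 in all and at most 16, crops included, and the job is handed in when it is done.

Besides the shell and the picture viewer there is one more tool, called after "Emit:" as a command line: name --pt "numbers of a row" for each row, then --argument value for the rest. step_arm: Moves the arm, as the interface text tells. Its arguments: {"type":"object","properties":{"deltas":{"type":"array"},"newtons":{"type":"number"}},"required":["deltas"]}

```bash
mkdir -p pics; cat > h.py <<'E'
import numpy as np, cv2
from scipy.spatial.transform import Rotation as R
from cell import monitor, read_camera, camera_model, env, regions_of
def save(n,im): cv2.imwrite(f'pics/{n}.png',cv2.cvtColor(im,cv2.COLOR_RGB2BGR))
def att(m):
    a=np.array(m['attitude'],float)
    return a if a.shape==(3,3) else R.from_euler('xyz',a,degrees=True).as_matrix()
def cloud(m,d):
    v,u=np.mgrid[:d.shape[0],:d.shape[1]]
    P=np.stack([(u-m['cx'])/m['fx']*d,(v-m['cy'])/m['fy']*d,d],-1)
    return P@att(m).T+np.array(m['xyz'])
E
python3 - <<'E'
from h import *
o=monitor.get_obs(); print(o['time_s'],o['tool_pos'],o['tool_rot'],o['grip_width'])
for c in ('top','scene'):
    im,d=read_camera(c); save(c+'0',im); print(c,camera_model(c)); np.save(c,cloud(camera_model(c),d))
E
```

```text
0.0 [0.28884216 0.58171562 0.24045212] [-176.79143995   89.89034478 -113.19215327] 0.08705522725006073
top {'fx': 479.74256806173224, 'fy': 479.74256806173224, 'cx': 253.9750419862196, 'cy': 201.40087989822797, 'xyz': array([ 0.18932389, -0.01293997,  1.61373475]), 'attitude': array([-1.67281004e+02, -1.81397733e-02, -8.72551800e+01])}
scene {'fx': 427.4821001275273, 'fy': 427.4821001275273, 'cx': 256.35340750443703, 'cy': 192.56988400055178, 'xyz': array([1.26385209, 0.2111271 , 1.08017037]), 'attitude': array([-143.16599649,   -0.27806332,  107.64216045])}
```

View pics/top0.png

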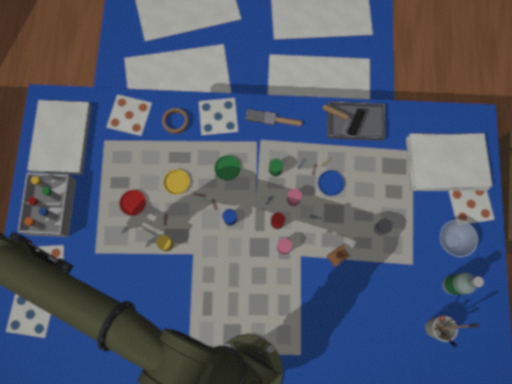

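View pics/scene0.png

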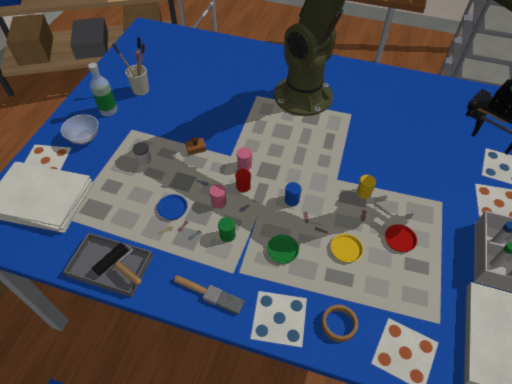

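The top view shows the dishes: red (133,202), yellow (177,181), green (228,167), blue (331,182). Pots: yellow (164,242), green (277,167), blue (230,216), grey (382,227); stamp at (338,255). There are three candidates for the red pot: (278,220) deep red, and (294,197) and (285,245), both pink. Only (278,220) is red like its dish. I'll confirm that in a crop.

```bash
python3 - <<'E'
from h import *
im=cv2.cvtColor(cv2.imread('pics/scene0.png'),cv2.COLOR_BGR2RGB)
save('crop0',cv2.resize(im[125:275,120:440],None,fx=2.5,fy=2.5,interpolation=cv2.INTER_CUBIC))
for c in ('top','scene'):
    read_camera(c); P=np.load(c+'.npy'); 
    for n in ['pot_yellow_center','pot_red_center','pot_green_center','pot_blue_center','pot_grey_center','stamp_center','dish_yellow','dish_red','dish_green','dish_blue']:
        for r in regions_of(c,n):
            if r['p']<.3: continue
            q=P[r['pixels']]; q=q[np.isfinite(q).all(1)]
            top=np.percentile(q[:,2],95); t=q[q[:,2]>top-.012] if 'dish' not in n else q
            (cx,cy),rad=cv2.minEnclosingCircle(t[:,:2].astype(np.float32))
            print(c,n,round(r['p'],2),np.round(r['pixel']),'z',round(top,3),'circ',np.round([cx,cy,rad],3),'mean',np.round(t[:,:2].mean(0),3))
E
```

```text
top pot_yellow_center 0.78 [164. 241.] z 0.071 circ [0.389 0.293 0.024] mean [0.389 0.293]
top pot_yellow_center 0.43 [224. 166.] z 0.014 circ [0.451 0.045 0.268] mean [0.669 0.104]
top pot_red_center 0.6 [278. 218.] z 0.07 circ [ 0.484 -0.076  0.025] mean [ 0.483 -0.076]
top pot_red_center 0.5 [283. 248.] z 0.071 circ [ 0.399 -0.101  0.025] mean [ 0.398 -0.1  ]
top pot_red_center 0.5 [295. 195.] z 0.07 circ [ 0.564 -0.128  0.024] mean [ 0.563 -0.127]
top pot_green_center 0.65 [274. 168.] z 0.069 circ [ 0.44  -0.042  0.253] mean [ 0.664 -0.062]
top pot_blue_center 0.67 [231. 214.] z 0.07 circ [0.349 0.041 0.169] mean [0.486 0.084]
top pot_grey_center 0.57 [381. 226.] z 0.07 circ [ 0.338 -0.229  0.263] mean [ 0.475 -0.423]
top stamp_center 0.68 [336. 254.] z 0.05 circ [ 0.284 -0.153  0.169] mean [ 0.373 -0.274]
top dish_yellow 0.58 [175. 182.] z 0.015 circ [0.418 0.148 0.28 ] mean [0.608 0.277]
top dish_red 0.63 [135. 205.] z 0.015 circ [0.376 0.219 0.298] mean [0.527 0.421]
top dish_red 0.57 [175. 184.] z 0.015 circ [0.419 0.142 0.278] mean [0.607 0.278]
top dish_green 0.6 [226. 169.
[... 802 characters left out ...]
ey_center 0.74 [140. 150.] z 0.068 circ [ 0.863 -0.12   0.52 ] mean [ 0.495 -0.413]
scene stamp_center 0.69 [244. 176.] z 0.068 circ [0.862 0.066 0.428] mean [ 0.508 -0.066]
scene stamp_center 0.61 [196. 145.] z 0.049 circ [ 0.381 -0.278  0.011] mean [ 0.382 -0.279]
scene stamp_center 0.57 [365. 187.] z 0.068 circ [0.817 0.253 0.449] mean [0.406 0.292]
scene dish_yellow 0.59 [348. 249.] z 0.013 circ [0.913 0.246 0.353] mean [0.607 0.278]
scene dish_red 0.79 [401. 238.] z 0.013 circ [0.867 0.321 0.412] mean [0.525 0.422]
scene dish_green 0.6 [281. 251.] z 0.014 circ [0.942 0.155 0.327] mean [0.664 0.104]
scene dish_blue 0.93 [175. 207.] z 0.014 circ [ 0.928 -0.039  0.418] mean [ 0.629 -0.257]
```

View pics/crop0.png

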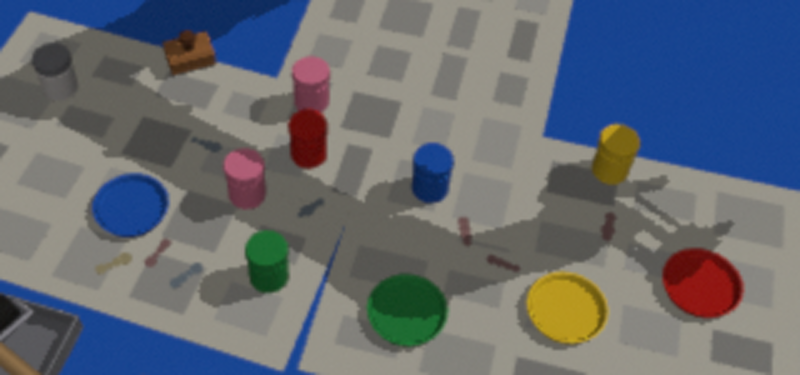

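The crop confirms the deep-red pot (top view 278,220; between the two pinks) as the red dye pot. Next I'll refine the positions, leaving out empty depth readings, and compute the axes.

```bash
cat >> h.py <<'E'
POS=dict(py=(.389,.293),pr=(.484,-.076),pg=(.666,-.06),pb=(.489,.085),grey=(.477,-.425),pinkA=(.399,-.1),pinkB=(.564,-.128),stamp=(.377,-.276),dy=(.607,.278),dr=(.526,.422),dg=(.667,.105),db=(.631,-.257))
def delta(to,yaw=90):
    o=monitor.get_obs(); M=R.from_euler('xyz',o['tool_rot'],degrees=True).as_matrix()
    z=M[:,2]; cur=np.degrees(np.arctan2(z[1],z[0])); dy=(yaw-cur+90)%180-90
    print('t',round(o['time_s'],2),'pos',np.round(o['tool_pos'],4),'jaw',round(cur,1),'w',round(o['grip_width'],4),'q7',np.round(o['qpos'][6],1),'F',np.round(o['force'],1))
    print('shift',np.round(M.T@(np.array(to)-o['tool_pos']),4),'turn(about tool x)',round(-dy,1))
E
python3 - <<'E'
from h import *
from scipy.optimize import least_squares
for c in ('top','scene'):
    P=np.load(c+'.npy').reshape(-1,3)
    for n,(x,y) in POS.items():
        dish=n[0]=='d' 
        lo,hi,rr=(.009,.03,.06) if dish else (.057,.09,.04)
        t=P[(P[:,2]>lo)&(P[:,2]<hi)&(np.hypot(P[:,0]-x,P[:,1]-y)<rr)]
        if len(t)<5: print(c,n,len(t)); continue
        (a,b),r=cv2.minEnclosingCircle(t[:,:2].astype(np.float32)); print(c,n,len(t),np.round([a,b,r],4),np.round(t[:,:2].mean(0),3))
delta((.389,.293,.15)); delta((.389,.293,.045))
E
```

```text
top py 173 [0.3897 0.2935 0.0245] [0.389 0.293]
top pr 173 [ 0.4838 -0.0762  0.0249] [ 0.483 -0.076]
top pg 155 [ 0.6688 -0.0617  0.0255] [ 0.667 -0.062]
top pb 166 [0.4872 0.0847 0.025 ] [0.487 0.085]
top grey 172 [ 0.4776 -0.4256  0.0253] [ 0.478 -0.426]
top pinkA 175 [ 0.3985 -0.1005  0.0246] [ 0.398 -0.1  ]
top pinkB 162 [ 0.564  -0.1289  0.0246] [ 0.564 -0.128]
top stamp 0
top dy 144 [0.6094 0.2767 0.0555] [0.611 0.279]
top dr 162 [0.5327 0.4202 0.0539] [0.526 0.421]
top dg 151 [0.66   0.1107 0.0545] [0.665 0.103]
top db 147 [ 0.6352 -0.2534  0.0567] [ 0.631 -0.256]
scene py 172 [0.3914 0.2938 0.0254] [0.392 0.293]
scene pr 161 [ 0.4836 -0.0748  0.0251] [ 0.485 -0.075]
scene pg 214 [ 0.6681 -0.0628  0.0252] [ 0.67  -0.062]
scene pb 189 [0.488  0.0843 0.026 ] [0.489 0.085]
scene grey 154 [ 0.4771 -0.4282  0.0267] [ 0.48  -0.425]
scene pinkA 153 [ 0.398  -0.0997  0.0252] [ 0.401 -0.099]
scene pinkB 187 [ 0.5639 -0.128   0.0266] [ 0.567 -0.128]
scene stamp 0
scene dy 159 [0.6067 0.2776 0.0471] [0.602 0.28 ]
scene dr 161 [0.5258 0.4222 0.0477] [0.522 0.421]
scene dg 162 [0.6657 0.1048 0.0471] [0.661 0.105]
scene db 153 [ 0.6274 -0.256   0.0476] [ 0.622 -0.258]
t 1.2 pos [0.2891 0.5822 0.2416] jaw 63.6 w 0.0873 q7 -3.3 F [-0.5  0.7 -0.3]
shift [ 0.0916 -0.2181 -0.2146] turn(about tool x) -26.4
t 1.2 pos [0.2891 0.5822 0.2416] jaw 63.6 w 0.0873 q7 -3.3 F [-0.5  0.7 -0.3]
shift [ 0.1966 -0.2181 -0.2146] turn(about tool x) -26.4
```

Emit:
step_arm --pt "1 0.01 -0.02 -0.02 -3" --pt "1 0.02 -0.06 -0.06 -8" --pt "1 0.04 -0.1 -0.1 -13" --pt "1 0.06 -0.14 -0.14 -18" --pt "1 0.08 -0.18 -0.18 -23" --pt "1 0.09 -0.208 -0.205 -26.4" --pt "1 0.092 -0.218 -0.215 -26.4" --pt "1 0.092 -0.218 -0.215 -26.4" --pt "1 0.092 -0.218 -0.215 -26.4" --pt "1 0.092 -0.218 -0.215 -26.4"

```text
time_s: 2.45
tool_pos: [0.3882, 0.2945, 0.1499]
tool_rot: [-30.5, 89.9, 59.6]
force: [-0.7, -0.0, -0.5]
grip_width: 0.0872
```

```bash
python3 - <<'E'
from h import *
delta((.390,.2935,.045))
im,d=read_camera('wrist'); save('w1',im)
E
```

```text
t 2.45 pos [0.3882 0.2945 0.1499] jaw 90.1 w 0.0872 q7 50.0 F [-0.7 -0.  -0.5]
shift [ 0.1049 -0.0017 -0.0011] turn(about tool x) 0.1
```

View pics/w1.png

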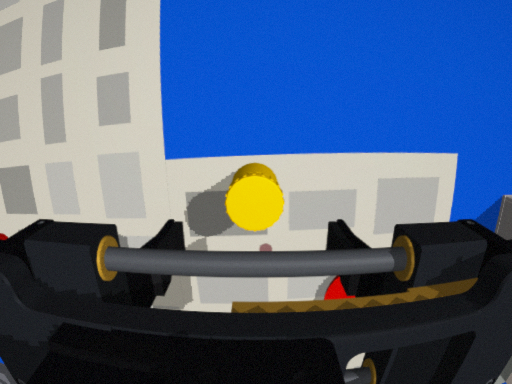

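The wrist view shows the yellow pot at (255,200), centred between the fingertips (about columns 180 and 330). Descending and gripping.

Emit:
step_arm --pt "1 0.015 -0.002 -0.001 0" --pt "1 0.04 -0.002 -0.001 0" --pt "1 0.065 -0.002 -0.001 0" --pt "1 0.085 -0.002 -0.001 0" --pt "1 0.1 -0.002 -0.001 0" --pt "1 0.105 -0.002 -0.001 0" --pt "1 0.105 -0.002 -0.001 0" --pt "-0.3 0.105 -0.002 -0.001 0" --pt "-0.3 0.105 -0.002 -0.001 0" --pt "-0.3 0.105 -0.002 -0.001 0" --pt "-0.3 0.105 -0.002 -0.001 0" --pt "-0.3 0.105 -0.002 -0.001 0" --newtons 20

```text
time_s: 4.0
tool_pos: [0.3908, 0.292, 0.0447]
tool_rot: [-36.3, 90.0, 53.7]
force: [0.9, 0.6, 0.6]
grip_width: 0.0475
```

Emit:
step_arm --pt "-0.4 -0.01 0 0 0" --pt "-0.4 -0.035 0 0 0" --pt "-0.4 -0.06 0 0 0" --pt "-0.4 -0.08 -0.015 -0.001 0" --pt "-0.4 -0.08 -0.045 -0.003 0" --pt "-0.4 -0.08 -0.085 -0.006 0" --pt "-0.4 -0.08 -0.125 -0.009 0" --pt "-0.4 -0.08 -0.165 -0.012 0" --pt "-0.4 -0.08 -0.195 -0.014 0" --pt "-0.4 -0.08 -0.21 -0.014 0" --pt "-0.4 -0.08 -0.216 -0.014 0" --pt "-0.4 -0.08 -0.216 -0.014 0"

```text
time_s: 5.5
tool_pos: [0.606, 0.2781, 0.1245]
tool_rot: [82.9, 89.9, 173.0]
force: [-0.1, 0.3, -1.4]
grip_width: 0.0474
```

```bash
python3 - <<'E'
from h import *
delta((.607,.278,.050))
im,d=read_camera('scene'); P=cloud(camera_model('scene'),d)
save('s1',cv2.resize(im[100:300,240:460],None,fx=2.5,fy=2.5))
E
```

```text
t 5.5 pos [0.606  0.2781 0.1245] jaw 90.0 w 0.0474 q7 66.0 F [-0.1  0.3 -1.4]
shift [ 0.0745 -0.0011 -0.0001] turn(about tool x) 0.0
```

View pics/s1.png

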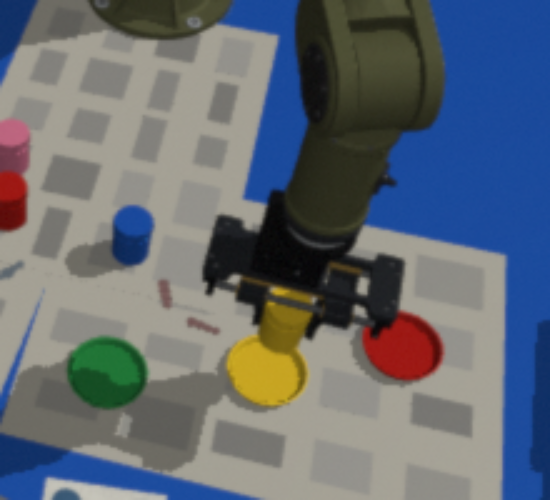

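The crop shows the yellow pot upright in the jaws at (285,325), above the yellow dish at (267,370). Lowering it gently.

Emit:
step_arm --pt "-0.4 0.01 -0.001 0 0" --pt "-0.4 0.03 -0.001 0 0" --pt "-0.4 0.045 -0.001 0 0" --pt "-0.4 0.058 -0.001 0 0" --pt "-0.4 0.066 -0.001 0 0" --pt "-0.4 0.071 -0.001 0 0" --pt "-0.4 0.0735 -0.001 0 0" --pt "-0.4 0.075 -0.001 0 0" --pt "-0.4 0.0757 -0.001 0 0" --pt "-0.4 0.0757 -0.001 0 0"

```text
time_s: 6.8
tool_pos: [0.6078, 0.2778, 0.0491]
tool_rot: [-56.9, 90.0, 33.1]
force: [-0.4, -0.7, -1.5]
grip_width: 0.0476
```

Emit:
step_arm --pt "-0.4 0.0007 0 0 0" --pt "-0.4 0.001 0 0 0"

```text
time_s: 7.05
tool_pos: [0.608, 0.2778, 0.0488]
tool_rot: [-54.8, 90.0, 35.2]
force: [-2.0, -1.0, 5.6]
grip_width: 0.0475
```

Emit:
step_arm --pt "1 0 0 0 0" --pt "1 0 0 0 0" --pt "1 0 0 0 0" --pt "1 0 0 0 0" --pt "1 -0.01 0 0 0" --pt "1 -0.035 0 0 0" --pt "1 -0.07 0 0 0" --pt "1 -0.095 0.003 -0.01 0" --pt "1 -0.102 0.013 -0.035 0" --pt "1 -0.102 0.028 -0.08 0" --pt "1 -0.102 0.046 -0.13 0" --pt "1 -0.102 0.063 -0.18 0"

```text
time_s: 8.55
tool_pos: [0.5444, 0.0962, 0.1509]
tool_rot: [-73.7, 89.9, 16.3]
force: [0.8, 0.0, -0.5]
grip_width: 0.0872
```

Emit:
step_arm --pt "1 0 0.018 -0.05 0" --pt "1 0 0.035 -0.1 0" --pt "1 0 0.049 -0.14 0" --pt "1 0 0.057 -0.163 0" --pt "1 0 0.061 -0.173 0" --pt "1 0 0.061 -0.1735 0" --pt "1 0 0.061 -0.1735 0"

```text
time_s: 9.43
tool_pos: [0.4842, -0.0745, 0.15]
tool_rot: [-47.9, 90.0, 42.2]
force: [0.3, -0.6, -0.0]
grip_width: 0.0869
```

```bash
python3 - <<'E'
from h import *
delta((.484,-.0755,.045))
im,d=read_camera('wrist'); a=im
im,d=read_camera('scene'); b=cv2.resize(im[140:300,270:450],None,fx=2,fy=2)
b=cv2.copyMakeBorder(b,0,384-320,0,0,cv2.BORDER_CONSTANT)
save('w2',cv2.resize(np.hstack([a[:, :430],b[:,:360]]),(790,384)))
E
```

```text
t 9.43 pos [ 0.4842 -0.0745  0.15  ] jaw 90.1 w 0.0869 q7 96.8 F [ 0.3 -0.6 -0. ]
shift [ 0.105   0.0003 -0.0011] turn(about tool x) 0.1
```

View pics/w2.png

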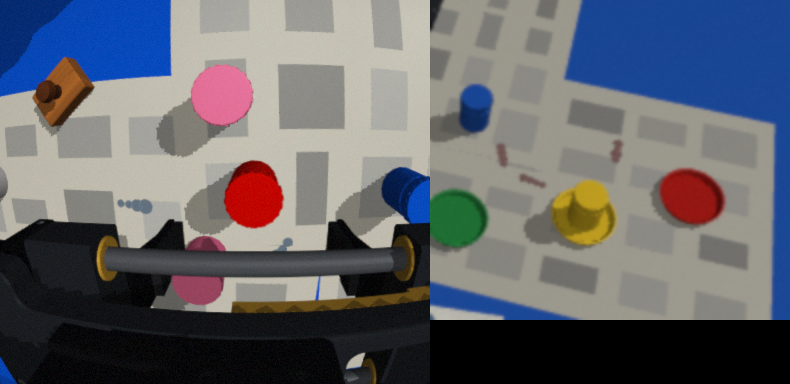

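Left: the red pot at (254,195) is centred between the fingers, with the pinks at (222,95) and (200,270) clear of the finger paths. Right: the yellow pot stands upright in its dish at (588,210).

Emit:
step_arm --pt "1 0.015 0 -0.001 0" --pt "1 0.04 0 -0.001 0" --pt "1 0.065 0 -0.001 0" --pt "1 0.085 0 -0.001 0" --pt "1 0.1 0 -0.001 0" --pt "1 0.105 0 -0.001 0" --pt "1 0.105 0 -0.001 0" --pt "-0.3 0.105 0 -0.001 0" --pt "-0.3 0.105 0 -0.001 0" --pt "-0.3 0.105 0 -0.001 0" --pt "-0.3 0.105 0 -0.001 0" --pt "-0.3 0.105 0 -0.001 0" --newtons 20

```text
time_s: 11.02
tool_pos: [0.4838, -0.0767, 0.045]
tool_rot: [-40.9, 90.0, 49.1]
force: [0.5, 0.3, 1.5]
grip_width: 0.0477
```

Emit:
step_arm --pt "-0.4 -0.01 0 0 0" --pt "-0.4 -0.035 0 0 0" --pt "-0.4 -0.065 0 0 0" --pt "-0.4 -0.095 0 0.005 0" --pt "-0.4 -0.108 -0.002 0.02 0" --pt "-0.4 -0.11 -0.005 0.05 0" --pt "-0.4 -0.11 -0.008 0.09 0" --pt "-0.4 -0.11 -0.012 0.135 0" --pt "-0.4 -0.11 -0.016 0.18 0" --pt "-0.4 -0.11 -0.019 0.225 0" --pt "-0.4 -0.11 -0.023 0.27 0" --pt "-0.4 -0.11 -0.027 0.315 0"

```text
time_s: 12.52
tool_pos: [0.5098, 0.2405, 0.1541]
tool_rot: [99.7, 89.9, -170.2]
force: [0.7, -0.8, -1.4]
grip_width: 0.0475
```

Emit:
step_arm --pt "-0.4 0 -0.004 0.045 0" --pt "-0.4 0 -0.008 0.09 0" --pt "-0.4 0 -0.011 0.13 0" --pt "-0.4 0 -0.014 0.16 0" --pt "-0.4 0 -0.015 0.177 0" --pt "-0.4 0 -0.015 0.183 0" --pt "-0.4 0 -0.015 0.1835 0" --pt "-0.4 0 -0.015 0.1835 0"

```text
time_s: 13.52
tool_pos: [0.5263, 0.4202, 0.155]
tool_rot: [-159.3, 90.0, -69.4]
force: [-0.3, 1.0, -1.1]
grip_width: 0.0479
```

```bash
python3 - <<'E'
from h import *
delta((.526,.422,.049))
E
```

```text
t 13.53 pos [0.5263 0.4202 0.155 ] jaw 89.9 w 0.0479 q7 49.7 F [-0.3  1.  -1.1]
shift [0.106  0.0003 0.0019] turn(about tool x) -0.1
```

Emit:
step_arm --pt "-0.4 0.015 0 0.001 0" --pt "-0.4 0.045 0 0.001 0" --pt "-0.4 0.07 0 0.001 0" --pt "-0.4 0.086 0 0.001 0" --pt "-0.4 0.096 0 0.001 0" --pt "-0.4 0.101 0 0.001 0" --pt "-0.4 0.1035 0 0.001 0" --pt "-0.4 0.105 0 0.001 0" --pt "-0.4 0.106 0 0.001 0" --pt "-0.4 0.1065 0 0.001 0"

```text
time_s: 14.78
tool_pos: [0.526, 0.4229, 0.0491]
tool_rot: [-46.1, 90.0, 43.9]
force: [-0.2, -0.7, 1.9]
grip_width: 0.0477
```

Emit:
step_arm --pt "-0.4 0.0005 0 0 0" --pt "-0.4 0.0005 0 0 0" --pt "1 0.0005 0 0 0" --pt "1 0 0 0 0" --pt "1 0 0 0 0" --pt "1 0 0 0 0" --pt "1 -0.01 0 0 0" --pt "1 -0.035 0 0 0" --pt "1 -0.07 0 0 0" --pt "1 -0.095 0 0 0" --pt "1 -0.102 -0.003 -0.01 0" --pt "1 -0.102 -0.01 -0.035 0"

```text
time_s: 16.27
tool_pos: [0.5354, 0.3883, 0.1509]
tool_rot: [-23.4, 89.9, 66.7]
force: [0.7, 0.3, -1.2]
grip_width: 0.0871
```

Emit:
step_arm --pt "1 0 -0.013 -0.045 0" --pt "1 0 -0.027 -0.09 0" --pt "1 0 -0.04 -0.14 0" --pt "1 0 -0.055 -0.19 0" --pt "1 0 -0.07 -0.24 0" --pt "1 0 -0.085 -0.29 0" --pt "1 0 -0.1 -0.34 0" --pt "1 0 -0.115 -0.39 0" --pt "1 0 -0.127 -0.43 0" --pt "1 0 -0.132 -0.447 0" --pt "1 0 -0.1325 -0.45 0" --pt "1 0 -0.1325 -0.45 0"

```text
time_s: 17.77
tool_pos: [0.6679, -0.0599, 0.1501]
tool_rot: [24.4, 89.9, 114.5]
force: [-0.2, 0.4, -0.0]
grip_width: 0.0871
```

```bash
python3 - <<'E'
from h import *
delta((.668,-.062,.045))
im,d=read_camera('wrist'); a=im
im,d=read_camera('scene'); b=cv2.resize(im[140:300,270:450],None,fx=2,fy=2)
b=cv2.copyMakeBorder(b,0,384-320,0,0,cv2.BORDER_CONSTANT)
save('w3',cv2.resize(np.hstack([a[:, :430],b[:,:360]]),(790,384)))
E
```

```text
t 17.77 pos [ 0.6679 -0.0599  0.1501] jaw 90.1 w 0.0871 q7 97.5 F [-0.2  0.4 -0. ]
shift [ 0.105  -0.0002 -0.0022] turn(about tool x) 0.1
```

View pics/w3.png

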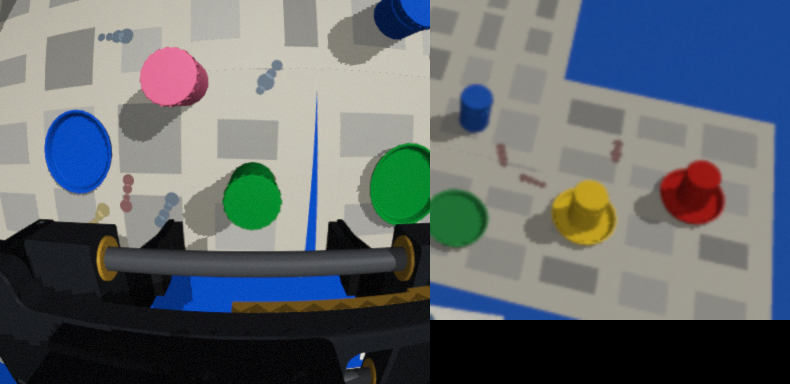

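Left: the green pot at (252,198) is centred between the jaws. Right: the yellow pot (588,210) and red pot (697,190) stand upright in their dishes.

Emit:
step_arm --pt "1 0.015 0 -0.002 0" --pt "1 0.04 0 -0.002 0" --pt "1 0.065 0 -0.002 0" --pt "1 0.085 0 -0.002 0" --pt "1 0.1 0 -0.002 0" --pt "1 0.105 0 -0.002 0" --pt "1 0.105 0 -0.002 0" --pt "-0.3 0.105 0 -0.002 0" --pt "-0.3 0.105 0 -0.002 0" --pt "-0.3 0.105 0 -0.002 0" --pt "-0.3 0.105 0 -0.002 0" --pt "-0.3 0.105 0 -0.002 0" --newtons 20

```text
time_s: 19.38
tool_pos: [0.6683, -0.0642, 0.0455]
tool_rot: [-42.4, 90.0, 47.7]
force: [-0.0, -0.5, 0.4]
grip_width: 0.0474
```

Emit:
step_arm --pt "-0.4 -0.01 0 0 0" --pt "-0.4 -0.035 0 0 0" --pt "-0.4 -0.06 0 0 0" --pt "-0.4 -0.075 0 0.008 0" --pt "-0.4 -0.08 0 0.035 0" --pt "-0.4 -0.08 0.001 0.075 0" --pt "-0.4 -0.08 0.001 0.115 0" --pt "-0.4 -0.08 0.001 0.148 0" --pt "-0.4 -0.08 0.001 0.164 0" --pt "-0.4 -0.08 0.001 0.168 0" --pt "-0.4 -0.08 0.001 0.168 0" --pt "-0.4 -0.08 0.001 0.168 0"

```text
time_s: 20.88
tool_pos: [0.6674, 0.1014, 0.1254]
tool_rot: [-171.7, 89.9, -81.9]
force: [-0.5, 0.1, 0.3]
grip_width: 0.0475
```

```bash
python3 - <<'E'
from h import *
delta((.6665,.105,.049))
E
```

```text
t 20.88 pos [0.6674 0.1014 0.1254] jaw 89.8 w 0.0475 q7 82.6 F [-0.5  0.1  0.3]
shift [0.0764 0.001  0.0037] turn(about tool x) -0.2
```

Emit:
step_arm --pt "-0.4 0.01 0.001 0.003 0" --pt "-0.4 0.03 0.001 0.003 0" --pt "-0.4 0.047 0.001 0.003 0" --pt "-0.4 0.06 0.001 0.003 0" --pt "-0.4 0.068 0.001 0.003 0" --pt "-0.4 0.072 0.001 0.003 0" --pt "-0.4 0.0745 0.001 0.003 0" --pt "-0.4 0.0755 0.001 0.003 0" --pt "-0.4 0.0763 0.001 0.003 0" --pt "-0.4 0.0763 0.001 0.003 0"

```text
time_s: 22.12
tool_pos: [0.6666, 0.1068, 0.0495]
tool_rot: [-74.3, 89.9, 15.7]
force: [1.3, 0.8, 0.3]
grip_width: 0.0479
```

Emit:
step_arm --pt "-0.4 0.0004 0 0 0" --pt "-0.4 0.0007 0 0 0"

```text
time_s: 22.38
tool_pos: [0.6666, 0.1068, 0.0494]
tool_rot: [-68.5, 89.9, 21.5]
force: [-2.2, -0.6, 7.2]
grip_width: 0.0475
```

Emit:
step_arm --pt "1 0 0 0 0" --pt "1 0 0 0 0" --pt "1 0 0 0 0" --pt "1 0 0 0 0" --pt "1 -0.01 0 0 0" --pt "1 -0.035 0 0 0" --pt "1 -0.07 0 0 0" --pt "1 -0.095 0.005 -0.001 0" --pt "1 -0.102 0.025 -0.003 0" --pt "1 -0.102 0.06 -0.007 0" --pt "1 -0.102 0.1 -0.012 0" --pt "1 -0.102 0.14 -0.017 0"

```text
time_s: 23.88
tool_pos: [0.5253, 0.0895, 0.1512]
tool_rot: [-74.5, 89.9, 15.5]
force: [0.5, -0.1, -0.2]
grip_width: 0.0874
```

Emit:
step_arm --pt "1 0 0.024 -0.003 0" --pt "1 0 0.036 -0.005 0" --pt "1 0 0.039 -0.005 0" --pt "1 0 0.039 -0.005 0" --pt "1 0 0.039 -0.005 0"

```text
time_s: 24.5
tool_pos: [0.488, 0.0848, 0.1504]
tool_rot: [-109.2, 90.0, -19.2]
force: [0.4, -0.6, -0.3]
grip_width: 0.0868
```

```bash
python3 - <<'E'
from h import *
delta((.4875,.0847,.045))
im,d=read_camera('wrist'); a=im
im,d=read_camera('scene'); b=cv2.resize(im[140:300,240:420],None,fx=2,fy=2)
b=cv2.copyMakeBorder(b,0,384-320,0,0,cv2.BORDER_CONSTANT)
save('w4',cv2.resize(np.hstack([a[:, :430],b[:,:360]]),(790,384)))
E
```

```text
t 24.5 pos [0.488  0.0848 0.1504] jaw 90.0 w 0.0868 q7 77.7 F [ 0.4 -0.6 -0.3]
shift [ 1.054e-01  5.000e-04 -1.000e-04] turn(about tool x) -0.0
```

View pics/w4.png

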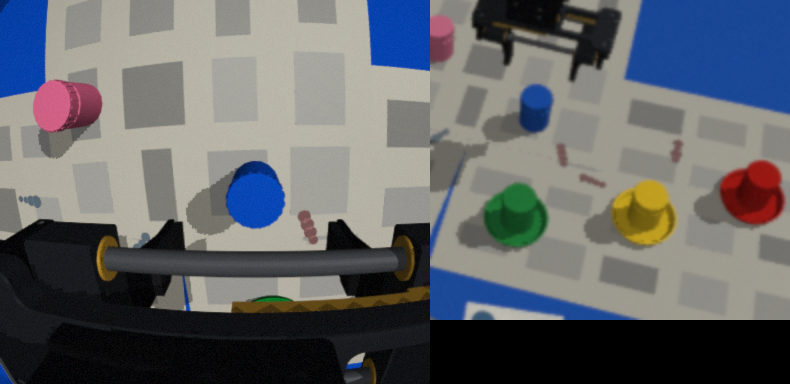

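Left: the blue pot at (255,195) is centred. Right: green (517,210), yellow (643,205) and red (755,190) all stand in their dishes.

Emit:
step_arm --pt "1 0.015 0 0 0" --pt "1 0.04 0 0 0" --pt "1 0.065 0 0 0" --pt "1 0.085 0 0 0" --pt "1 0.1 0 0 0" --pt "1 0.105 0 0 0" --pt "1 0.105 0 0 0" --pt "-0.3 0.105 0 0 0" --pt "-0.3 0.105 0 0 0" --pt "-0.3 0.105 0 0 0" --pt "-0.3 0.105 0 0 0" --pt "-0.3 0.105 0 0 0" --newtons 20

```text
time_s: 26.1
tool_pos: [0.4873, 0.0847, 0.0455]
tool_rot: [-57.1, 90.0, 32.9]
force: [-0.2, -0.4, 0.8]
grip_width: 0.0482
```

Emit:
step_arm --pt "-0.4 -0.01 0 0 0" --pt "-0.4 -0.035 0 0 0" --pt "-0.4 -0.065 0 0 0" --pt "-0.4 -0.095 0 0 0" --pt "-0.4 -0.108 -0.004 -0.01 0" --pt "-0.4 -0.11 -0.016 -0.04 0" --pt "-0.4 -0.11 -0.033 -0.08 0" --pt "-0.4 -0.11 -0.05 -0.12 0" --pt "-0.4 -0.11 -0.066 -0.16 0" --pt "-0.4 -0.11 -0.083 -0.2 0" --pt "-0.4 -0.11 -0.1 -0.24 0" --pt "-0.4 -0.11 -0.116 -0.28 0"

```text
time_s: 27.6
tool_pos: [0.6031, -0.1975, 0.1547]
tool_rot: [104.5, 89.9, -165.5]
force: [-0.8, 1.2, -0.4]
grip_width: 0.0476
```

Emit:
step_arm --pt "-0.4 0 -0.014 -0.035 0" --pt "-0.4 0 -0.022 -0.053 0" --pt "-0.4 0 -0.025 -0.06 0" --pt "-0.4 0 -0.0255 -0.0615 0" --pt "-0.4 0 -0.0255 -0.0615 0" --pt "-0.4 0 -0.0255 -0.0615 0"

```text
time_s: 28.35
tool_pos: [0.6288, -0.2556, 0.1555]
tool_rot: [-14.3, 90.0, 75.7]
force: [-0.1, -0.3, -2.4]
grip_width: 0.0477
```

```bash
python3 - <<'E'
from h import *
delta((.629,-.2565,.0495))
E
```

```text
t 28.35 pos [ 0.6288 -0.2556  0.1555] jaw 90.1 w 0.0477 q7 117.4 F [-0.1 -0.3 -2.4]
shift [ 0.106  -0.0002 -0.0009] turn(about tool x) 0.1
```

Emit:
step_arm --pt "-0.4 0.015 0 -0.001 0" --pt "-0.4 0.045 0 -0.001 0" --pt "-0.4 0.07 0 -0.001 0" --pt "-0.4 0.086 0 -0.001 0" --pt "-0.4 0.096 0 -0.001 0" --pt "-0.4 0.101 0 -0.001 0" --pt "-0.4 0.1035 0 -0.001 0" --pt "-0.4 0.105 0 -0.001 0" --pt "-0.4 0.106 0 -0.001 0" --pt "-0.4 0.1065 0 -0.001 0"

```text
time_s: 29.6
tool_pos: [0.629, -0.2579, 0.0495]
tool_rot: [-92.9, 90.0, -2.9]
force: [-2.3, 0.8, 3.3]
grip_width: 0.0474
```

Contact felt. Releasing and lifting well clear.

Emit:
step_arm --pt "-0.4 0.0003 0 0 0" --pt "1 0.0003 0 0 0" --pt "1 0 0 0 0" --pt "1 0 0 0 0" --pt "1 0 0 0 0" --pt "1 -0.01 0 0 0" --pt "1 -0.035 0 0 0" --pt "1 -0.07 0 0 0" --pt "1 -0.11 0 0 0" --pt "1 -0.14 0.02 0 0" --pt "1 -0.15 0.06 0 0" --pt "1 -0.15 0.09 0 0"

```text
time_s: 31.1
tool_pos: [0.538, -0.2587, 0.2011]
tool_rot: [-108.9, 89.8, -19.0]
force: [-0.1, -0.3, 0.3]
grip_width: 0.0871
```

Emit:
step_arm --pt "1 0 0 0 0" --pt "1 0 0 0 0" --pt "1 0 0 0 0"

```text
time_s: 31.48
tool_pos: [0.5397, -0.2574, 0.1988]
tool_rot: [-118.6, 90.0, -28.5]
force: [-1.0, -0.3, 0.2]
grip_width: 0.0873
```

```bash
python3 - <<'E'
from h import *
print(monitor.get_obs()['tool_pos'],monitor.get_obs()['time_s'])
T=dict(POS); 
for k in 'yrgb': T['p'+k]=POS['d'+k]
im,d=read_camera('scene'); save('s5',im)
for c in ('scene','top'):
    if c=='top': im,d=read_camera('top')
    P=cloud(camera_model(c),d).reshape(-1,3)
    for n in ('py','pr','pg','pb','grey','pinkA','pinkB','stamp'):
        x,y=T[n]; lo=.04 if n=='stamp' else .057
        t=P[(P[:,2]>lo)&(P[:,2]<.09)&(np.hypot(P[:,0]-x,P[:,1]-y)<.04)]
        if len(t)<9: print(c,n,len(t)); continue
        (a,b),r=cv2.minEnclosingCircle(t[:,:2].astype(np.float32)); print(c,n,len(t),np.round([a-x,b-y,r],4),'ztop',np.round(np.percentile(t[:,2],[10,90]),3))
E
```

```text
[ 0.53965498 -0.25742074  0.19884601] 31.475
scene py 246 [-0.0009 -0.001   0.0253] ztop [0.063 0.071]
scene pr 236 [-0.0006  0.0014  0.0263] ztop [0.063 0.071]
scene pg 242 [0.0003 0.002  0.0258] ztop [0.064 0.071]
scene pb 207 [-0.0024  0.001   0.0258] ztop [0.063 0.071]
scene grey 151 [ 0.0007 -0.0025  0.0266] ztop [0.061 0.068]
scene pinkA 151 [-0.0006  0.0011  0.0259] ztop [0.061 0.068]
scene pinkB 185 [0.0007 0.0009 0.0261] ztop [0.061 0.068]
scene stamp 0
top py 172 [-0.0008 -0.001   0.0252] ztop [0.063 0.072]
top pr 169 [-0.0002  0.0011  0.0253] ztop [0.063 0.073]
top pg 168 [-0.0008  0.002   0.0249] ztop [0.063 0.074]
top pb 72 [-0.001   0.0023  0.0248] ztop [0.064 0.073]
top grey 174 [ 0.0021 -0.0006  0.0255] ztop [0.06  0.069]
top pinkA 169 [-0.0002 -0.0006  0.0243] ztop [0.06  0.069]
top pinkB 162 [0.0008 0.0009 0.0248] ztop [0.06  0.068]
top stamp 24 [-0.0009 -0.0074  0.01  ] ztop [0.046 0.055]
```

View pics/s5.png

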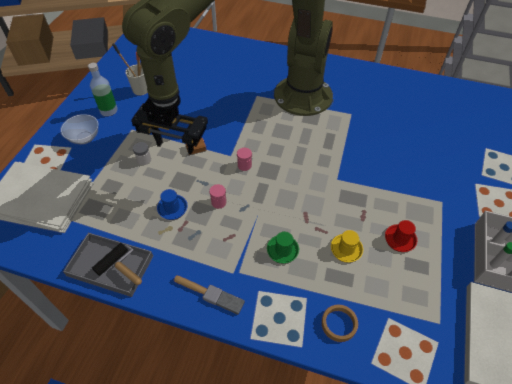

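The scene view shows all four pots upright in their own dishes: blue (170,202), green (283,243), yellow (348,242), red (404,234). Heights and centres agree with that.

```bash
python3 -c "
from h import *
print(env.sign_off())"
```

```text
the job is handed in; nothing more can be done
None
```

All four dye pots are standing upright in the dishes of their own colour, placed in the order yellow, red, green, blue. I handed the job in at about 31.5 s, with the gripper open and clear of everything.

**Dye pots:** in the last check, both cameras put each pot within about 3 mm of its dish centre. Their lids read about 3–4 mm higher than those of the pots on the table, which fits the 4 mm dish floor.

**Thickener and pinks:** the thickener pot and the two pink look-alikes read within about 3 mm of where they started, which is measurement scatter.

**Printing block:** this check was weak. The scene camera gave no points on it because the gripper was in the way. The top camera put its knob about 5–7 mm from my rough first estimate, which came from a poor fit. The gripper stayed high above it and never came down near it, and no contact was felt.

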